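# Lock the junction-box lid with the slot screwdriver

## Task

One of the two slotted lid screws on the grey junction box is still unlocked: take the flat-blade screwdriver from the stand, push its blade down into that screw's slot so that the sprung head goes down, and, keeping it pushed down, turn the screw clockwise all the way to its stop. Then lift the screwdriver off and put it back upright in the hole of the stand that it came from. Turn the screw with the screwdriver only, and leave the screw that is already locked and the round-handled nut driver as they are.

Things in the scene. Friction and masses are not known exactly. Their poses are not given: they have to be found in the camera images.
- driver_grip (a point): Centre of the flat-blade screwdriver's grey flat-sided handle, 34 (x) by 28 (y, grip across this) by 70 mm (z, up). Below it: round black collar 38 mm wide, its underside 41 mm below this point and resting on the stand; 9 mm shank; flat blade 16 mm wide (along x), 3.4 mm thick, its tip 103 mm below this point. 0.12 kg. Hangs upright in either hole of the stand.
- nut_driver_grip (a point): Point in the slim round grey handle (24 mm across) of the nut driver, a round-ended tool that hangs upright in the other hole of the stand; 41 mm above the underside of its collar; its top is 133 mm above the worktop. Not to be moved.
- stand: Tool stand, fixed: dark sheet-steel bridge, 64 (x) by 170 (y) by 75 mm high. Origin: centre of its underside. Two 26 mm holes at y = +45 and -45 mm go through its 6 mm top plate; the tools' collars rest on the plate, the screwdriver's tip hanging 13 mm above the worktop.
- junction_box: Grey junction box with a flat lid, fixed: 130 (x) by 190 (y) mm, lid top 50 mm above the worktop. Origin: centre of its underside. Two alike round steel slotted screws stand on the lid at y = +55 and -55 mm; either may be the unlocked one. Two dark raised bars beside each screw, along x: a locked slot lines up with them.
- latch_slot (a point): Slot-mouth centre of the unlocked lid screw, level with its head's top (64 mm above the worktop). Head 38 mm across. The slot runs along this frame's x (z up) and turns with the screw: 25 mm long, 11 mm deep, 5.2 mm wide in its lower 4.5 mm, flared to 14 mm at the mouth, so it guides a blade in. It stands 57 to 69 degrees off its two bars.
- latch_turn (a joint): Turn of the unlocked screw in rad: 0 to 0.2 at the start, growing clockwise seen from above, up to its hard stop at 1.2 (locked). Stiff by about 0.05 N m of friction; stays where it is left.
- latch_press (a joint): How far the head of the unlocked screw is pushed down, in m: 0 when free, 0.004 at most. A spring pushes it up: 3 N where it starts to move, 9 N fully down.
- shut_latch_slot (a point): Centre of the slot mouth of the screw that is already locked; same shape as the other, its x axis along the slot.
- shut_latch_turn (a joint): Turn of the other screw, already locked (1.17 to 1.2 rad, slot in line with its two bars). To be left alone.
Things that resemble listed ones, but are neither listed nor needed, are in the scene too. What is shaped like the part that bears driver_grip but blue or white is not meant.

How it is judged:
By the outcome, as a careful person would: the job done as asked, in the order asked, and still so for the second after the job is handed in, with the robot touching nothing.
It also fails if it takes over 50 s, if anything falls off the work surface, if the arm or the gripper's body presses on something with over 40 N, if the wrist force passes 120 N, or if a joint passes its speed limit or range.

## Robot

A 6-joint arm with a two-finger parallel gripper is mounted at the origin on a cart in front of the work surface, level with it; the furniture and walls round the work are solid. World frame = base frame: x ahead of the robot, y to its left, z up, the work surface at z = 0. Lengths are in m, angles in rad, forces in N, time in s.
With the tool pointing down it reaches from about 0.375 to 0.975 m from the base axis. Payload 3.8 kg.
Tool frame: the origin (TCP) lies at the very end of the fingers, on their centre line; the grasp point (between the pads) lies 19 mm behind it; z points along the fingers, y is the direction in which the jaws open and shut (so a half turn about z gives the same grasp; the last joint's range is limited). The gripper opens to 85 mm and grips with 20 to 120 N. Pads are 22 mm wide; open, the fingers measure 114 mm over their backs; the gripper's body (76 mm by 85 mm) begins 54 mm behind the grasp point. The pads swing forward as they close: fully open they stand 13 mm farther back than shut.
Start: joints at [1.192, 0.264, 1.604, -0, 1.274, -0.037], TCP at [0.226, 0.636, 0.231] pointing down, gripper open.
Joint ranges: [-2.63, 2.63], [-0.94, 2.18], [0.31, 2.57], [-1.31, 4.45], [0, 2.66], [-2.55, 2.55]. Speed limits (rad/s): [2.57, 2.57, 3.14, 3.14, 3.14, 3.14].

## Interface

Orientations are given as a rotation vector (axis times angle).
In Python, from workcell import bot gives the robot as it stands.
- The arm moves only by the tool jog_arm, never from a script. Its argument "plan" is a list of rows, each an object of numbers: "claw": the closure, from 0 (fully open) to 1 (shut); "x", "y", "z": the shift along the tool's x, y, z in m; "turn": the turn about the tool's z in degrees. In form: [{"claw": .., "x": .., "y": .., "z": .., "turn": ..}, ...]. A call has 1 to 10 rows; each row shifts and turns the commanded pose from where the row before left it, along the tool's axes as they then stand; what a row does not reach is not made up. A row lasts 1/8 s, in which the tool goes at most 62.5 mm and 10.7 degrees, less where a joint would pass 70% of its speed; a pose out of reach is approached as far as the arm can. A call is refused whole if a number of a shift passes 0.0625 or a number of a turn 10.7, either way. A call with a gripper value outside its range is refused whole. The fingers move at their own pace and stop on an object; "newtons" is the grip in N (left out, the last holds). Time passes only in rows, so rows that do not move let the fingers close. It gives the time, the measured TCP pose, the force and the opening at its end, in the units of the state.
- bot.read_state(): the state, without advancing time (a new reading comes with each control period).
- bot.read_camera(name): name is "scene" or "top" or "wrist"; returns the picture (384x512x3 uint8, red, green, blue); there is no depth.
- bot.camera_params(name): a dict with "fx", "fy", "cx", "cy" (pixels), "D" ([k1, k2, p1, p2, k3] as OpenCV has them; the pictures are not rectified), "world_to_cam" (4x4, takes a point from world to camera coordinates). Camera axes: x right, y up, looking along -z (the intrinsics and any distortion apply to the point x, -y, -z); pixel columns grow to the right and rows downward; lengths in m; the calibration is good to about 2 mm. A picture is of the moment at which its call begins: read the wrist's pose just before it. camera_params takes no time and is no camera call; for the wrist camera it gives the pose at the moment of the call.
- bot.finish_job(): hands the job in, once; it reports no verdict.
The state is a dict: "time": time; "q": joint angles; "joint_vel": joint speeds; "joint_torque": joint torques, N m; "tool_pos": TCP position; "tcp_rot": TCP orientation; "wrist_force": force on the tool from outside, world axes, zero at the start; "torque": the same for the moment, N m; "width": opening from 0.0 (shut) to 1.0 (fully open).
Only numpy, scipy, OpenCV 4.12 (cv2) and the standard library are available. Lean on these libraries where they do the work, as an engineer would, in place of code of your own. Each camera call takes 0.05 s, during which the arm holds its last target. There are 200 camera calls.

## Working session

There is one attempt and no reset: what is moved stays moved. The work goes in short steps, Python scripts to look and compute and a tool call to move; the robot and the scene stay as the last step left them, time stands still between calls to the robot, and variables do not carry over. Pictures are saved under pics/ and viewed, about 8 in all and at most 12, crops included, and the job is handed in when it is done.

Besides the shell and the picture viewer there is one more tool, called after "Emit:" as a command line: name --argument value ..., lists and objects as JSON in quotes. jog_arm: Moves the arm, as the interface text tells. Its arguments: {"type":"object","properties":{"plan":{"type":"array","items":{"type":"object","properties":{"claw":{"type":"number"},"x":{"type":"number"},"y":{"type":"number"},"z":{"type":"number"},"turn":{"type":"number"}}}},"newtons":{"type":"number"}},"required":["plan"]}

```bash
mkdir -p pics
cat > h.py <<'E'
import numpy as np, cv2
from workcell import bot
from scipy.spatial.transform import Rotation as R
def ray(p,u,v):
    K=np.array([[p['fx'],0,p['cx']],[0,p['fy'],p['cy']],[0,0,1.]])
    n=cv2.undistortPoints(np.array([[[u,v]]],float),K,np.array(p['D'],float))[0,0]
    W=np.array(p['world_to_cam']); d=W[:3,:3].T@np.array([n[0],-n[1],-1.]); o=-W[:3,:3].T@W[:3,3]
    return o,d
def at_z(p,u,v,z):
    o,d=ray(p,u,v); return (o+d*(z-o[2])/d[2]).round(4)
def proj(p,X):
    K=np.array([[p['fx'],0,p['cx']],[0,p['fy'],p['cy']],[0,0,1.]])
    W=np.array(p['world_to_cam']); c=np.atleast_2d(X)@W[:3,:3].T+W[:3,3]; c=c*[1,-1,-1]
    return cv2.projectPoints(c,np.zeros(3),np.zeros(3),K,np.array(p['D'],float))[0][:,0]
def snap(name,f,crop=None,s=1):
    p=bot.camera_params(name); im=bot.read_camera(name)
    im=im[:,:,::-1]
    cv2.imwrite('pics/raw_'+f,im)
    if crop: x0,y0,x1,y1=crop; im=im[y0:y1,x0:x1]
    cv2.imwrite('pics/'+f,cv2.resize(im,None,fx=s,fy=s,interpolation=cv2.INTER_CUBIC)); return p
E
python3 - <<'E'
from h import *
for n in('top','scene'):
    p=snap(n,n+'1.png',None,1.5); print(n,{k:np.round(v,4).tolist() for k,v in p.items()})
s=bot.read_state();print(s)
E
```

```text
top {'fx': 479.6591, 'fy': 479.6591, 'cx': 263.0194, 'cy': 197.7637, 'D': [0.0053, 0.0, 0.0, 0.0, 0.0], 'world_to_cam': [[0.0166, -0.9963, 0.0837, -0.0097], [0.9891, 0.0286, 0.1444, -0.4876], [-0.1462, 0.0804, 0.986, -1.335], [0.0, 0.0, 0.0, 1.0]]}
scene {'fx': 399.1658, 'fy': 399.1658, 'cx': 252.9972, 'cy': 191.0756, 'D': [-0.1104, 0.0, 0.0, 0.0, 0.0], 'world_to_cam': [[0.6488, -0.7606, -0.024, -0.3227], [0.3292, 0.2521, 0.91, -0.2583], [-0.6861, -0.5983, 0.4139, -0.7302], [0.0, 0.0, 0.0, 1.0]]}
{'time': 0.1, 'q': array([ 1.19208619e+00,  2.64683118e-01,  1.60525950e+00,  1.10434504e-05,
        1.27374646e+00, -3.68665487e-02]), 'joint_vel': array([-0.00052571, -0.0006845 , -0.00383707, -0.00096092,  0.00169419,
       -0.00076697]), 'joint_torque': array([ 2.94391348e-04, -5.16711366e+01, -3.68590987e+01, -1.45856520e-04,
        6.26837224e-03, -4.11397696e-05]), 'tool_pos': array([0.22599966, 0.63531334, 0.23007107]), 'tcp_rot': array([-0.53428537, -3.09537576,  0.00321836]), 'wrist_force': array([-0.02447021,  0.04880762, -0.03008814]), 'torque': array([-0.03896021,  0.00209255,  0.01178036]), 'width': 0.999445779604059}
```

View pics/top1.png

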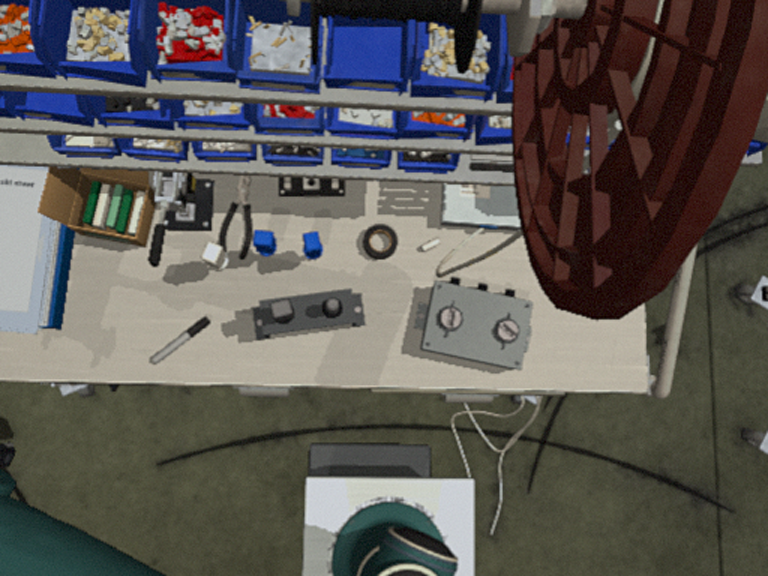

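View pics/scene1.png

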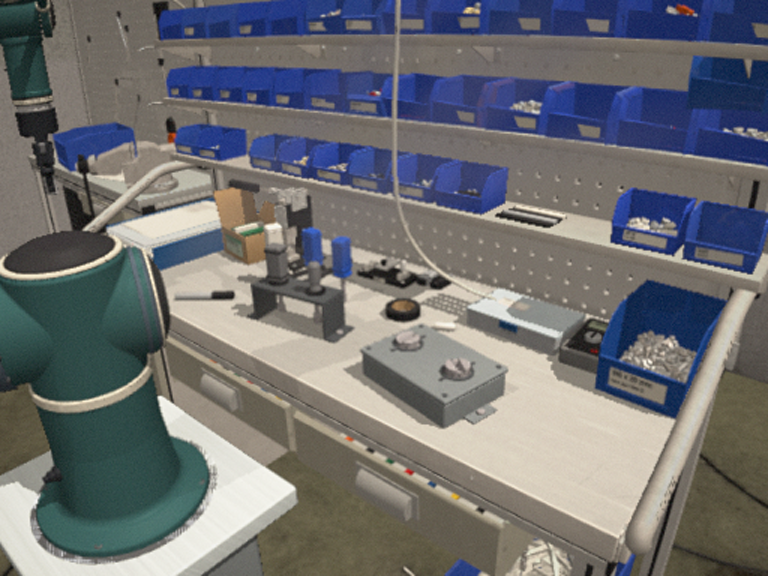

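The top view (1.5x) shows these candidates:
- Square grey handle in the stand at (282,310): the screwdriver.
- Round one in the stand at (332,306): the nut driver.
- White handle at (213,254) and blue handles at (264,241) and (312,244): decoys.

The box is at (475,325), with screws at (450,318) and (507,330). I'll take a close crop next.

Run:
```python
import cv2,numpy as np
im=cv2.imread('pics/raw_top1.png')
a=im[185:235,160:250]; b=im[185:250,272:362]
f=lambda c:cv2.resize(c,None,fx=8,fy=8,interpolation=cv2.INTER_CUBIC)
a=cv2.resize(im[188,160][None,None],(1,1))
o=np.vstack([cv2.resize(im[187:232,162:250],(704,360)[:2],interpolation=cv2.INTER_CUBIC)])
cv2.imwrite('pics/c1.png',o)
cv2.imwrite('pics/c2.png',f(im[183:250,272:362]))
```

```text
(no output)
```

View pics/c1.png

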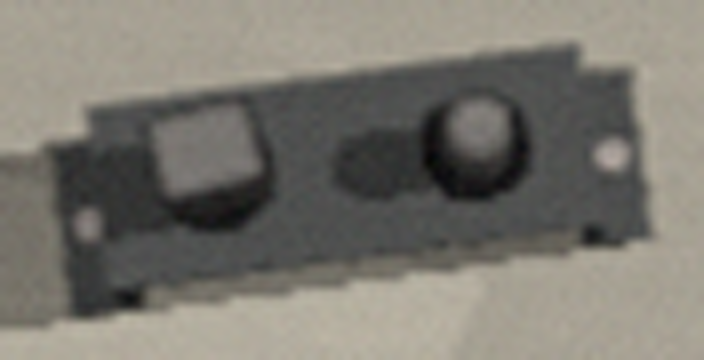

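View pics/c2.png

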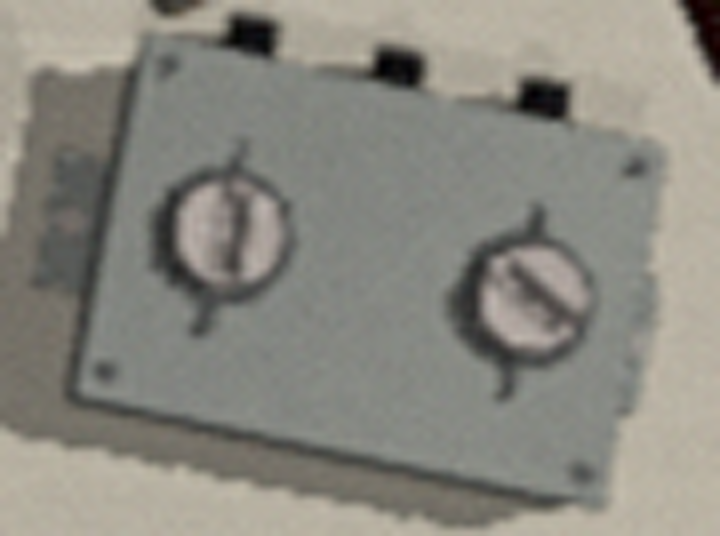

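Run:
```python
from h import *
p=bot.camera_params('top')
f=lambda c,o,z:np.array([at_z(p,u/8+o[0],v/8+o[1],z) for u,v in c])
# pixel centre offset ignored
h=f([(151,123),(243,102),(264,172),(168,195)],(162,187),.151);print('handle',h,h.mean(0))
d=h[1]-h[0]+h[2]-h[3];print('edge ang',np.degrees(np.arctan2(d[1],d[0])));d=h[1]-h[2]+h[0]-h[3];print(np.degrees(np.arctan2(d[1],d[0])), [np.linalg.norm(h[i]-h[(i+1)%4]) for i in range(4)])
st=f([(90,108),(580,45),(590,238),(135,290)],(162,187),.075);print('stand',st,st.mean(0)); d=st[1]-st[0];print(np.degrees(np.arctan2(d[1],d[0])))
nd=f([(480,122)],(162,187),.133);print('nut',nd)
bx=f([(148,38),(660,150),(600,505),(72,395)],(272,183),.05);print('box',bx,bx.mean(0));d=bx[0]-bx[1]+bx[3]-bx[2];print('box y',np.degrees(np.arctan2(d[1],d[0])))
s=f([(536,300),(510,262),(583,330),(232,235)],(272,183),.064);print('screw',s);d=s[1]-s[2];print('slot',np.degrees(np.arctan2(d[1],d[0])))
b=f([(539,210),(505,395)],(272,183),.055);print('bars',b,b.mean(0));d=b[0]-b[1];print(np.degrees(np.arctan2(d[1],d[0])))
s=bot.read_state();Rm=R.from_rotvec(s['tcp_rot']).as_matrix();print(Rm.round(3))
W=np.array(bot.camera_params('wrist')['world_to_cam']);print((-W[:3,:3].T@W[:3,3]).round(3), W[:3,:3].round(2))
```

```text
handle [[0.4525 0.2226 0.151 ]
 [0.4601 0.1936 0.151 ]
 [0.4376 0.186  0.151 ]
 [0.4293 0.2163 0.151 ]] [0.444875 0.204625 0.151   ]
edge ang -74.99043313434137
16.91753469790986 [np.float64(0.029979326209906714), np.float64(0.023748894711122893), np.float64(0.03141623783969047), np.float64(0.024040174708183797)]
stand [[0.4672 0.2502 0.075 ]
 [0.494  0.084  0.075 ]
 [0.427  0.0788 0.075 ]
 [0.4054 0.2325 0.075 ]] [0.4484   0.161375 0.075   ]
-80.83982070349269
nut [[0.4582 0.1173 0.133 ]]
box [[ 0.5167 -0.0756  0.05  ]
 [ 0.4817 -0.2611  0.05  ]
 [ 0.3543 -0.238   0.05  ]
 [ 0.3889 -0.0497  0.05  ]] [ 0.4354 -0.1561  0.05  ]
box y 79.45254758729841
screw [[ 0.425  -0.2121  0.064 ]
 [ 0.4382 -0.2028  0.064 ]
 [ 0.4148 -0.2288  0.064 ]
 [ 0.4452 -0.1039  0.064 ]]
slot 48.012787504183365
bars [[ 0.4581 -0.2156  0.055 ]
 [ 0.392  -0.2029  0.055 ]] [ 0.42505 -0.20925  0.055  ]
-10.875881841880819
[[-0.942  0.335 -0.001]
 [ 0.335  0.942 -0.002]
 [ 0.    -0.002 -1.   ]]
[0.15  0.663 0.372] [[ 0.33  0.94 -0.  ]
 [-0.89  0.32 -0.32]
 [-0.3   0.11  0.95]]
```

Emit:
jog_arm --plan '[{"x": -0.035,"y": -0.0332},{"x": -0.035,"y": -0.0332},{"x": -0.035,"y": -0.0332},{"x": -0.035,"y": -0.0332},{"x": -0.035,"y": -0.0332},{"x": -0.035,"y": -0.0332},{"x": -0.035,"y": -0.0332},{"x": -0.035,"y": -0.0332},{"x": -0.035,"y": -0.0332},{"x": -0.035,"y": -0.0332}]'

```text
schema error: expected keys claw, x, y, z, turn
```

Emit:
jog_arm --plan '[{"turn": 9.2},{"turn": 9.2},{"turn": 9.2},{"turn": 9.2},{"turn": 9.2},{"turn": 9.2},{},{}]'

```text
schema error: expected keys claw, x, y, z, turn
```

Run:
```python
from h import *
p=snap('wrist','w1.png',None,1.5)
s=bot.read_state();print(s['tool_pos'],R.from_rotvec(s['tcp_rot']).as_matrix().round(3))
np.savez('w1.npz',**{k:np.array(v) for k,v in p.items()})
print(proj(p,[[.445,.205,.151],[.445,.205,.081]])*1.5)
```

```text
[0.22602273 0.63543542 0.23022816] [[-0.942  0.335 -0.001]
 [ 0.335  0.942 -0.002]
 [ 0.    -0.002 -1.   ]]
[[-15.16183199 702.55797996]
 [ 38.97619991 624.29778867]]
```

View pics/w1.png

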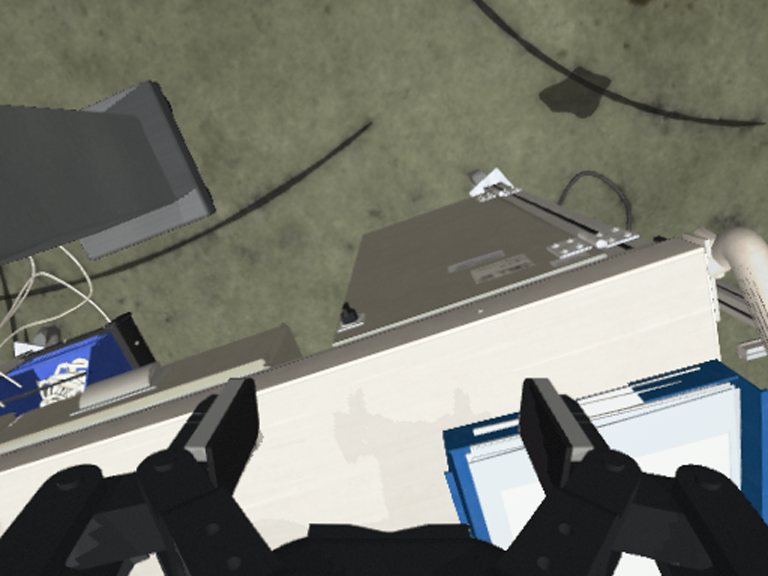

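The rows need every key, so both calls were refused. The picture shows the start pose, with the table edge and no tools.

Emit:
jog_arm --plan '[{"claw": 0,"x": -0.035,"y": -0.0332,"z": 0,"turn": 0},{"claw": 0,"x": -0.035,"y": -0.0332,"z": 0,"turn": 0},{"claw": 0,"x": -0.035,"y": -0.0332,"z": 0,"turn": 0},{"claw": 0,"x": -0.035,"y": -0.0332,"z": 0,"turn": 0},{"claw": 0,"x": -0.035,"y": -0.0332,"z": 0,"turn": 0},{"claw": 0,"x": -0.035,"y": -0.0332,"z": 0,"turn": 0},{"claw": 0,"x": -0.035,"y": -0.0332,"z": 0,"turn": 0},{"claw": 0,"x": -0.035,"y": -0.0332,"z": 0,"turn": 0},{"claw": 0,"x": -0.035,"y": -0.0332,"z": 0,"turn": 0},{"claw": 0,"x": -0.035,"y": -0.0332,"z": 0,"turn": 0}]'

```text
time: 1.4
tool_pos: [0.445, 0.2043, 0.2311]
tcp_rot: [0.534, 3.096, 0.0]
wrist_force: [1.2, -0.4, -0.3]
width: 1.002
```

Emit:
jog_arm --plan '[{"claw": 0,"x": 0,"y": 0,"z": 0,"turn": 9.2},{"claw": 0,"x": 0,"y": 0,"z": 0,"turn": 9.2},{"claw": 0,"x": 0,"y": 0,"z": 0,"turn": 9.2},{"claw": 0,"x": 0,"y": 0,"z": 0,"turn": 9.2},{"claw": 0,"x": 0,"y": 0,"z": 0,"turn": 9.2},{"claw": 0,"x": 0,"y": 0,"z": 0,"turn": 9.2},{"claw": 0,"x": 0,"y": 0,"z": 0,"turn": 0},{"claw": 0,"x": 0,"y": 0,"z": 0,"turn": 0}]'

```text
time: 2.4
tool_pos: [0.4446, 0.2058, 0.2311]
tcp_rot: [-1.904, -2.498, 0.0]
wrist_force: [-0.1, -1.2, -0.5]
width: 0.999
```

Run:
```python
from h import *
p=snap('wrist','w2.png',None,1.5)
s=bot.read_state();print(s['tool_pos'],R.from_rotvec(s['tcp_rot']).as_matrix().round(3))
np.savez('w2.npz',**{k:np.array(v) for k,v in p.items()})
print(proj(p,[[.445,.205,.151],[.445,.205,.081]])*1.5)
```

```text
[0.4446076  0.20580457 0.23118999] [[-0.264  0.964 -0.   ]
 [ 0.964  0.264 -0.   ]
 [-0.    -0.    -1.   ]]
[[388.81112139 305.6805978 ]
 [388.82742276 268.75266688]]
```

View pics/w2.png

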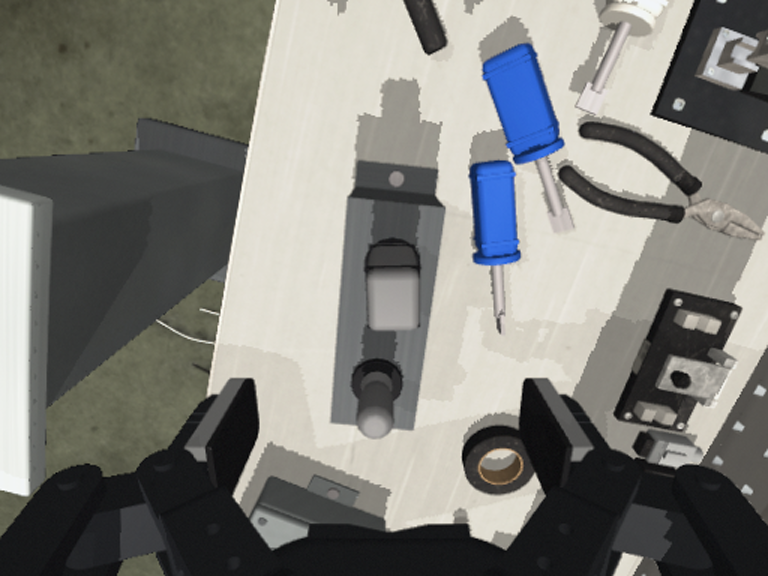

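The wrist view shows the grey flat-sided handle, with its top centred at (394,302) and its long side along the image vertical. The nut driver is at (376,420). The blue tools are lying off the stand.

Run:
```python
from h import *
im=cv2.imread('pics/raw_w2.png')
cv2.imwrite('pics/w2c.png',cv2.resize(im[150:295,210:310],None,fx=5,fy=5,interpolation=cv2.INTER_CUBIC)[:600])
```

```text
(no output)
```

View pics/w2c.png

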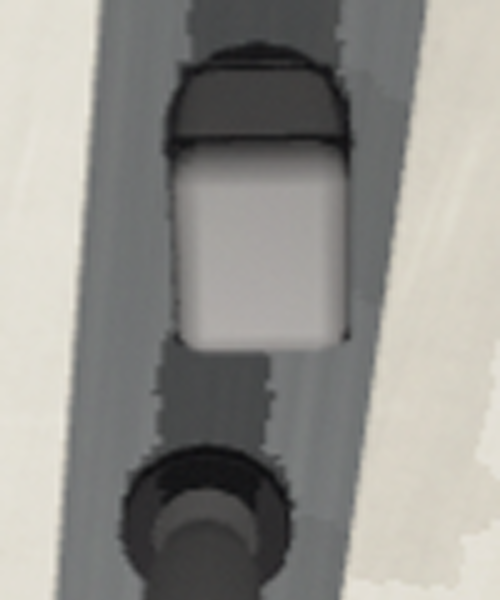

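The crop shows the handle top with corners near (174,148), (350,145), (350,350) and (180,350).

Run:
```python
from h import *
p=dict(np.load('w2.npz'))
h=np.array([at_z(p,u/5+210,v/5+150,.150) for u,v in [(174,148),(350,145),(350,350),(180,350)]]);print(h,h.mean(0))
print([np.linalg.norm(h[i]-h[(i+1)%4]) for i in range(4)])
for d in (h[1]-h[0]+h[2]-h[3],h[0]-h[3]+h[1]-h[2]): print(np.degrees(np.arctan2(d[1],d[0])))
# collar centre bottom/top edge, stand edges direction
st=np.array([at_z(p,u/5+210,v/5+150,.075) for u,v in [(98,0),(60,600),(427,0),(345,600)]]);print(st)
for a,b in((1,0),(3,2)): d=st[a]*-1+st[b];print(np.degrees(np.arctan2(d[1],d[0])))
n=at_z(p,376/1.5,424/1.5,.133);print('nut',n)
s=bot.read_state();Rm=R.from_rotvec(s['tcp_rot']).as_matrix();print('delta tool',Rm.T@(np.r_[h.mean(0)[:2],.097]-s['tool_pos']))
```

```text
[[0.4294 0.2205 0.15  ]
 [0.4549 0.228  0.15  ]
 [0.4645 0.1959 0.15  ]
 [0.4387 0.1887 0.15  ]] [0.446875 0.208275 0.15    ]
[np.float64(0.02658006772000405), np.float64(0.03350477577898412), np.float64(0.026785817142659697), np.float64(0.03313200869250157)]
15.989639737312562
106.47688139368793
[[0.4096 0.2242 0.075 ]
 [0.4334 0.0905 0.075 ]
 [0.4717 0.2414 0.075 ]
 [0.4949 0.1076 0.075 ]]
100.09352136152256
99.836889764535
nut [0.4598 0.1222 0.133 ]
delta tool [0.00178502 0.00286386 0.13418946]
```

Emit:
jog_arm --newtons 80 --plan '[{"claw": 0,"x": 0.0018,"y": 0.0029,"z": 0,"turn": -0.9},{"claw": 0,"x": 0,"y": 0,"z": 0.04,"turn": 0},{"claw": 0,"x": 0,"y": 0,"z": 0.04,"turn": 0},{"claw": 0,"x": 0,"y": 0,"z": 0.03,"turn": 0},{"claw": 0,"x": 0,"y": 0,"z": 0.024,"turn": 0},{"claw": 0,"x": 0,"y": 0,"z": 0,"turn": 0},{"claw": 1,"x": 0,"y": 0,"z": 0,"turn": 0},{"claw": 1,"x": 0,"y": 0,"z": 0,"turn": 0},{"claw": 1,"x": 0,"y": 0,"z": 0,"turn": 0},{"claw": 1,"x": 0,"y": 0,"z": 0,"turn": 0}]'

```text
time: 3.7
tool_pos: [0.448, 0.2087, 0.0986]
tcp_rot: [1.887, 2.51, 0.003]
wrist_force: [-0.2, -0.1, 4.2]
width: 0.319
```

Emit:
jog_arm --plan '[{"claw": 1,"x": 0,"y": 0,"z": 0,"turn": 0},{"claw": 1,"x": 0,"y": 0,"z": 0,"turn": 0},{"claw": 1,"x": 0,"y": 0,"z": 0,"turn": 0},{"claw": 1,"x": 0,"y": 0,"z": 0,"turn": 0}]'

```text
time: 4.2
tool_pos: [0.448, 0.2087, 0.0985]
tcp_rot: [1.887, 2.51, 0.003]
wrist_force: [-1.2, 0.4, 5.7]
width: 0.318
```

Emit:
jog_arm --plan '[{"claw": 1,"x": 0,"y": 0,"z": -0.015,"turn": 0},{"claw": 1,"x": 0,"y": 0,"z": -0.03,"turn": 0},{"claw": 1,"x": 0,"y": 0,"z": -0.03,"turn": 0},{"claw": 1,"x": 0,"y": 0,"z": -0.03,"turn": 0},{"claw": 1,"x": 0,"y": 0,"z": -0.03,"turn": 0},{"claw": 1,"x": 0,"y": 0,"z": -0.02,"turn": 0},{"claw": 1,"x": 0,"y": 0,"z": 0,"turn": 0},{"claw": 1,"x": 0,"y": 0,"z": 0,"turn": 0}]'

```text
time: 5.2
tool_pos: [0.4464, 0.2081, 0.2514]
tcp_rot: [-1.888, -2.51, 0.002]
wrist_force: [0.2, 0.1, -1.0]
width: 0.32
```

Run:
```python
from h import *
s=bot.read_state();Rm=R.from_rotvec(s['tcp_rot']).as_matrix();print(s['tool_pos'],Rm.round(3),s['wrist_force'],s['width'])
print('to screw (tool)',Rm.T@(np.array([.425,-.211,s['tool_pos'][2]])-s['tool_pos']), 'wanted turn', np.degrees(np.arctan2(Rm[1,1],Rm[0,1]))+42)
```

```text
[0.44635495 0.20806908 0.25136302] [[-0.278  0.961 -0.001]
 [ 0.961  0.278 -0.001]
 [-0.    -0.002 -1.   ]] [ 0.23613137  0.07729362 -1.03914702] 0.3204404629757313
to screw (tool) [-3.96669745e-01 -1.36850164e-01  2.65482099e-04] wanted turn 58.117179001645724
```

Emit:
jog_arm --plan '[{"claw": 1,"x": -0.0397,"y": -0.0137,"z": 0,"turn": 0},{"claw": 1,"x": -0.0397,"y": -0.0137,"z": 0,"turn": 0},{"claw": 1,"x": -0.0397,"y": -0.0137,"z": 0,"turn": 0},{"claw": 1,"x": -0.0397,"y": -0.0137,"z": 0,"turn": 0},{"claw": 1,"x": -0.0397,"y": -0.0137,"z": 0,"turn": 0},{"claw": 1,"x": -0.0397,"y": -0.0137,"z": 0,"turn": 0},{"claw": 1,"x": -0.0397,"y": -0.0137,"z": 0,"turn": 0},{"claw": 1,"x": -0.0397,"y": -0.0137,"z": 0,"turn": 0},{"claw": 1,"x": -0.0397,"y": -0.0137,"z": 0,"turn": 0},{"claw": 1,"x": -0.0397,"y": -0.0137,"z": 0,"turn": 0}]'

```text
time: 6.45
tool_pos: [0.4244, -0.2119, 0.2505]
tcp_rot: [-1.886, -2.508, 0.0]
wrist_force: [0.5, 1.1, -1.7]
width: 0.315
```

Emit:
jog_arm --plan '[{"claw": 1,"x": 0,"y": 0,"z": 0,"turn": 9.7},{"claw": 1,"x": 0,"y": 0,"z": 0,"turn": 9.7},{"claw": 1,"x": 0,"y": 0,"z": 0,"turn": 9.7},{"claw": 1,"x": 0,"y": 0,"z": 0,"turn": 9.7},{"claw": 1,"x": 0,"y": 0,"z": 0,"turn": 9.7},{"claw": 1,"x": 0,"y": 0,"z": 0,"turn": 9.6},{"claw": 1,"x": 0,"y": 0,"z": 0.025,"turn": 0},{"claw": 1,"x": 0,"y": 0,"z": 0.025,"turn": 0},{"claw": 1,"x": 0,"y": 0,"z": 0,"turn": 0},{"claw": 1,"x": 0,"y": 0,"z": 0,"turn": 0}]'

```text
time: 7.7
tool_pos: [0.4255, -0.211, 0.2022]
tcp_rot: [-2.869, -1.278, 0.001]
wrist_force: [0.0, -0.4, -1.1]
width: 0.317
```

Run:
```python
from h import *
p=snap('wrist','w3.png',None,1.5)
s=bot.read_state();Rm=R.from_rotvec(s['tcp_rot']).as_matrix();print(s['tool_pos'],Rm.round(3))
np.savez('w3.npz',**{k:np.array(v) for k,v in p.items()})
tip=s['tool_pos']+Rm@[0,0,.0855]
print('tip',tip,proj(p,tip)*1.5,'screw',proj(p,[[.425,-.211,.064]])*1.5)
im=cv2.imread('pics/raw_w3.png');u,v=proj(p,[[.425,-.211,.064]])[0].astype(int)
cv2.imwrite('pics/w3c.png',cv2.resize(im[max(v-60,0):v+40,u-65:u+65],None,fx=6,fy=6,interpolation=cv2.INTER_CUBIC));print(u-65,max(v-60,0))
```

```text
[ 0.42600429 -0.21130728  0.20290572] [[ 0.669  0.743  0.001]
 [ 0.743 -0.669 -0.   ]
 [ 0.     0.001 -1.   ]]
tip [ 0.42606094 -0.21133986  0.11740575] [[389.79711539 300.32923387]] screw [[388.00272568 272.5822448 ]]
193 121
```

View pics/w3c.png

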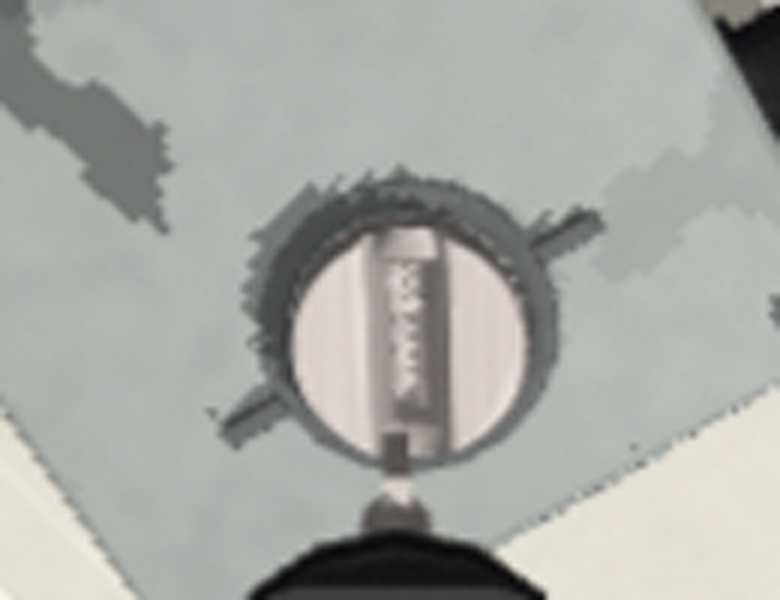

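The crop shows the unlocked screw's head centred near (408,345), with its slot nearly vertical, centreline about (406,228) to (414,455). The blade's edge tip is at (396,432), and the bars are clearly rotated away from the slot.

Run:
```python
from h import *
p=dict(np.load('w3.npz'));s=bot.read_state();Rm=R.from_rotvec(s['tcp_rot']).as_matrix()
c=lambda X:(proj(p,X)-[193,121])*6
tip=s['tool_pos']+Rm@[0,0,.0855];print('pred corner',c(tip+Rm@[.008,0,0]),c(tip))
P=lambda u,v,z:at_z(p,u/6+193,v/6+121,z)
ct=P(396,432,tip[2]);print('obs corner in tool',Rm.T@(ct-s['tool_pos']))
m=P(408,345,.064);print('screw',m,'in tool',Rm.T@(m-s['tool_pos']))
for a,b in(((372,228),(378,455)),((440,228),(450,455)),((388,262),(392,420)),((438,262),(436,420))):
  d=Rm.T@(P(*a,.064)-P(*b,.064));print('slot yaw rel tool x deg',np.degrees(np.arctan2(d[1],d[0])))
b=P(595,218,.053)-P(230,432,.053);b=Rm.T@b;print('bars rel',np.degrees(np.arctan2(b[1],b[0])))
# draw
im=cv2.imread('pics/raw_w3.png')
```

```text
pred corner [[401.32079024 417.09485834]] [[401.18846157 475.31693547]]
obs corner in tool [ 0.0059724  -0.00074815  0.08550614]
screw [ 0.4288 -0.2101  0.064 ] in tool [0.00274532 0.00116668 0.13890707]
slot yaw rel tool x deg -1.3504383193492024
slot yaw rel tool x deg -2.9884833168250453
slot yaw rel tool x deg -1.5279051423976437
slot yaw rel tool x deg 0.199262314834597
bars rel 58.679917327312275
```

Emit:
jog_arm --plan '[{"claw": 1,"x": 0.0035,"y": 0.0019,"z": 0,"turn": -1.5},{"claw": 1,"x": 0,"y": 0,"z": 0.02,"turn": 0},{"claw": 1,"x": 0,"y": 0,"z": 0.02,"turn": 0},{"claw": 1,"x": 0,"y": 0,"z": 0.01,"turn": 0},{"claw": 1,"x": 0,"y": 0,"z": 0.004,"turn": 0},{"claw": 1,"x": 0,"y": 0,"z": 0.003,"turn": 0},{"claw": 1,"x": 0,"y": 0,"z": 0,"turn": 0},{"claw": 1,"x": 0,"y": 0,"z": 0,"turn": 0}]'

```text
time: 8.75
tool_pos: [0.4298, -0.21, 0.1459]
tcp_rot: [2.852, 1.315, 0.001]
wrist_force: [0.6, 0.2, -1.6]
width: 0.319
```

Emit:
jog_arm --plan '[{"claw": 1,"x": 0,"y": 0,"z": 0.002,"turn": 0},{"claw": 1,"x": 0,"y": 0,"z": 0.002,"turn": 0},{"claw": 1,"x": 0,"y": 0,"z": 0,"turn": 0}]'

```text
time: 9.12
tool_pos: [0.4291, -0.2096, 0.141]
tcp_rot: [-2.852, -1.315, 0.001]
wrist_force: [0.2, -0.5, -1.7]
width: 0.319
```

Emit:
jog_arm --plan '[{"claw": 1,"x": 0,"y": 0,"z": 0.002,"turn": 0},{"claw": 1,"x": 0,"y": 0,"z": 0.0015,"turn": 0},{"claw": 1,"x": 0,"y": 0,"z": 0,"turn": 0}]'

```text
time: 9.5
tool_pos: [0.4295, -0.2098, 0.1381]
tcp_rot: [2.853, 1.316, 0.0]
wrist_force: [-1.6, 0.6, 2.1]
width: 0.319
```

Emit:
jog_arm --plan '[{"claw": 1,"x": 0,"y": 0,"z": 0.0015,"turn": 0},{"claw": 1,"x": 0,"y": 0,"z": 0,"turn": 0}]'

```text
time: 9.75
tool_pos: [0.4295, -0.2098, 0.1366]
tcp_rot: [2.853, 1.316, 0.0]
wrist_force: [-1.5, 0.9, 3.0]
width: 0.32
```

Emit:
jog_arm --plan '[{"claw": 1,"x": 0,"y": 0,"z": 0.0015,"turn": 0},{"claw": 1,"x": 0,"y": 0,"z": 0,"turn": 0}]'

```text
time: 10.0
tool_pos: [0.4296, -0.2098, 0.1355]
tcp_rot: [2.853, 1.316, 0.0]
wrist_force: [-1.7, 1.6, 7.0]
width: 0.318
```

Emit:
jog_arm --plan '[{"claw": 1,"x": 0,"y": 0,"z": 0.0015,"turn": 0},{"claw": 1,"x": 0,"y": 0,"z": 0,"turn": 0}]'

```text
time: 10.25
tool_pos: [0.4297, -0.2099, 0.1354]
tcp_rot: [2.853, 1.316, 0.0]
wrist_force: [-4.7, 2.3, 15.3]
width: 0.32
```

Emit:
jog_arm --plan '[{"claw": 1,"x": 0,"y": 0,"z": 0.001,"turn": 0},{"claw": 1,"x": 0,"y": 0,"z": 0,"turn": 0}]'

```text
time: 10.5
tool_pos: [0.4298, -0.2099, 0.1353]
tcp_rot: [2.852, 1.316, 0.001]
wrist_force: [-7.1, 3.2, 20.6]
width: 0.316
```

Emit:
jog_arm --plan '[{"claw": 1,"x": 0,"y": 0,"z": 0,"turn": 5},{"claw": 1,"x": 0,"y": 0,"z": 0,"turn": 5},{"claw": 1,"x": 0,"y": 0,"z": 0,"turn": 5},{"claw": 1,"x": 0,"y": 0,"z": 0,"turn": 5},{"claw": 1,"x": 0,"y": 0,"z": 0,"turn": 0}]'

```text
time: 11.12
tool_pos: [0.4303, -0.2103, 0.1353]
tcp_rot: [3.037, 0.799, 0.002]
wrist_force: [-5.8, 3.1, 19.7]
width: 0.317
```

```bash
cat > st.py <<'E'
from h import *
s=bot.read_state();Rm=R.from_rotvec(s['tcp_rot']).as_matrix();print(s['tool_pos'].round(4),'toolx yaw',np.degrees(np.arctan2(Rm[1,0],Rm[0,0])).round(1),'F',s['wrist_force'].round(1),'T',s['torque'].round(3),s['width'],'q6',s['q'][5])
print('tilt',Rm[:,2].round(4))
E
python3 st.py
```

```text
[ 0.4303 -0.2103  0.1353] toolx yaw 29.5 F [-5.8  3.1 19.7] T [0.794 1.407 0.056] 0.3165503255259751 q6 0.5496604457751839
tilt [ 0.0017 -0.001  -1.    ]
```

Emit:
jog_arm --plan '[{"claw": 1,"x": 0,"y": 0,"z": 0,"turn": 5},{"claw": 1,"x": 0,"y": 0,"z": 0,"turn": 5},{"claw": 1,"x": 0,"y": 0,"z": 0,"turn": 5},{"claw": 1,"x": 0,"y": 0,"z": 0,"turn": 5},{"claw": 1,"x": 0,"y": 0,"z": 0,"turn": 5},{"claw": 1,"x": 0,"y": 0,"z": 0,"turn": 5},{"claw": 1,"x": 0,"y": 0,"z": 0,"turn": 5},{"claw": 1,"x": 0,"y": 0,"z": 0,"turn": 0}]'

```text
time: 12.12
tool_pos: [0.4305, -0.2108, 0.1353]
tcp_rot: [3.136, -0.15, 0.003]
wrist_force: [-5.0, 0.8, 18.4]
width: 0.318
```

```bash
python3 st.py
```

```text
[ 0.4305 -0.2108  0.1353] toolx yaw -5.5 F [-5.   0.8 18.4] T [0.377 1.308 0.099] 0.3181316730782376 q6 1.1604887230650445
tilt [ 0.0021 -0.0022 -1.    ]
```

Emit:
jog_arm --plan '[{"claw": 1,"x": 0,"y": 0,"z": 0,"turn": 4},{"claw": 1,"x": 0,"y": 0,"z": 0,"turn": 4},{"claw": 1,"x": 0,"y": 0,"z": 0,"turn": 0}]'

```text
time: 12.5
tool_pos: [0.4304, -0.211, 0.1353]
tcp_rot: [3.118, -0.369, 0.004]
wrist_force: [-4.8, 1.3, 18.1]
width: 0.318
```

```bash
python3 st.py
```

```text
[ 0.4304 -0.211   0.1353] toolx yaw -13.5 F [-4.8  1.3 18.1] T [0.283 1.382 0.074] 0.3176378299303367 q6 1.3000245728275246
tilt [ 0.002  -0.0025 -1.    ]
```

Emit:
jog_arm --plan '[{"claw": 1,"x": 0,"y": 0,"z": 0,"turn": 3},{"claw": 1,"x": 0,"y": 0,"z": 0,"turn": 3},{"claw": 1,"x": 0,"y": 0,"z": 0,"turn": 0}]'

```text
time: 12.88
tool_pos: [0.4304, -0.2111, 0.1353]
tcp_rot: [3.094, -0.531, 0.004]
wrist_force: [-4.9, 1.8, 18.1]
width: 0.32
```

```bash
python3 st.py
```

```text
[ 0.4304 -0.2111  0.1353] toolx yaw -19.5 F [-4.9  1.8 18.1] T [0.172 1.342 0.102] 0.3204772974669035 q6 1.4045885776966927
tilt [ 0.002  -0.0029 -1.    ]
```

Emit:
jog_arm --plan '[{"claw": 1,"x": 0,"y": 0,"z": 0,"turn": 2},{"claw": 1,"x": 0,"y": 0,"z": 0,"turn": 2},{"claw": 1,"x": 0,"y": 0,"z": 0,"turn": 0}]'

```text
time: 13.25
tool_pos: [0.4304, -0.2112, 0.1354]
tcp_rot: [3.074, -0.637, 0.004]
wrist_force: [-4.7, 1.2, 17.5]
width: 0.32
```

```bash
python3 st.py
```

```text
[ 0.4304 -0.2112  0.1354] toolx yaw -23.4 F [-4.7  1.2 17.5] T [0.144 1.42  0.226] 0.3199695778869587 q6 1.4739606682902318
tilt [ 0.0019 -0.003  -1.    ]
```

Emit:
jog_arm --plan '[{"claw": 1,"x": 0,"y": 0,"z": 0,"turn": 2},{"claw": 1,"x": 0,"y": 0,"z": 0,"turn": 1.5},{"claw": 1,"x": 0,"y": 0,"z": 0,"turn": 0}]'

```text
time: 13.62
tool_pos: [0.4303, -0.2112, 0.1354]
tcp_rot: [3.053, -0.73, 0.004]
wrist_force: [-5.2, 0.4, 18.9]
width: 0.317
```

```bash
python3 st.py
```

```text
[ 0.4303 -0.2112  0.1354] toolx yaw -26.9 F [-5.2  0.4 18.9] T [0.102 1.481 0.4  ] 0.31673835351298363 q6 1.534665449565348
tilt [ 0.0017 -0.0032 -1.    ]
```

Emit:
jog_arm --plan '[{"claw": 1,"x": 0,"y": 0,"z": 0,"turn": -2},{"claw": 1,"x": 0,"y": 0,"z": 0,"turn": -2},{"claw": 1,"x": 0,"y": 0,"z": 0,"turn": 0}]'

```text
time: 14.0
tool_pos: [0.4304, -0.2112, 0.1353]
tcp_rot: [3.077, -0.624, 0.004]
wrist_force: [-5.9, 1.2, 17.8]
width: 0.317
```

```bash
python3 st.py
```

```text
[ 0.4304 -0.2112  0.1353] toolx yaw -22.9 F [-5.9  1.2 17.8] T [0.104 1.401 0.113] 0.31740218068743004 q6 1.4649112205605077
tilt [ 0.0019 -0.0029 -1.    ]
```

Emit:
jog_arm --plan '[{"claw": 1,"x": 0,"y": 0,"z": 0,"turn": -1.5},{"claw": 1,"x": 0,"y": 0,"z": -0.004,"turn": 0},{"claw": 1,"x": 0,"y": 0,"z": -0.006,"turn": 0},{"claw": 1,"x": 0,"y": 0,"z": -0.01,"turn": 0},{"claw": 1,"x": 0,"y": 0,"z": -0.02,"turn": 0},{"claw": 1,"x": 0,"y": 0,"z": -0.03,"turn": 0},{"claw": 1,"x": 0,"y": 0,"z": 0,"turn": 0},{"claw": 1,"x": 0,"y": 0,"z": 0,"turn": 0}]'

```text
time: 15.0
tool_pos: [0.429, -0.2092, 0.2014]
tcp_rot: [-3.086, 0.585, 0.002]
wrist_force: [-0.4, 0.1, -1.4]
width: 0.319
```

```bash
python3 st.py
python3 - <<'E'
from h import *
p=snap('wrist','w4.png',None,1.5)
np.savez('w4.npz',**{k:np.array(v) for k,v in p.items()})
im=cv2.imread('pics/raw_w4.png');u,v=proj(p,[[.429,-.210,.064]])[0].astype(int)
cv2.imwrite('pics/w4c.png',cv2.resize(im[max(v-60,0):v+40,u-65:u+65],None,fx=6,fy=6,interpolation=cv2.INTER_CUBIC));print(u-65,max(v-60,0))
E
```

```text
[ 0.429  -0.2092  0.2014] toolx yaw -21.5 F [-0.4  0.1 -1.4] T [ 0.005  0.014 -0.029] 0.319148813604879 q6 1.4392566983137642
tilt [-8.e-04  1.e-03 -1.e+00]
194 121
```

View pics/w4c.png

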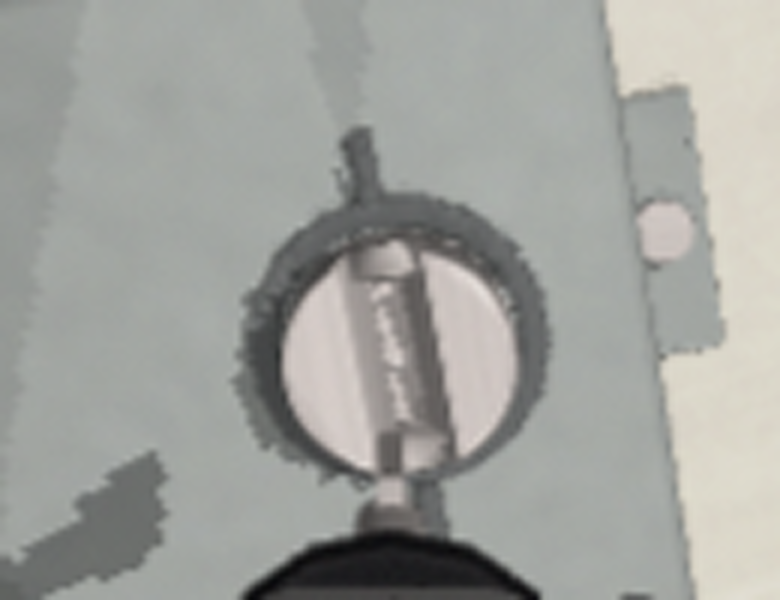

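The crop shows the slot lined up with its two bars: the bar line runs (358,130) to (435,525), and the slot edges have the same slope. The screw is locked, so I'll take the driver back.

Emit:
jog_arm --plan '[{"claw": 1,"x": 0,"y": 0,"z": -0.025,"turn": -10.6},{"claw": 1,"x": 0,"y": 0,"z": -0.025,"turn": -10.6},{"claw": 1,"x": 0,"y": 0,"z": 0,"turn": -10.6},{"claw": 1,"x": 0,"y": 0,"z": 0,"turn": -10.6},{"claw": 1,"x": 0,"y": 0,"z": 0,"turn": -10.6},{"claw": 1,"x": 0,"y": 0,"z": 0,"turn": -10.6},{"claw": 1,"x": 0,"y": 0,"z": 0,"turn": -10.6},{"claw": 1,"x": 0,"y": 0,"z": 0,"turn": -10.6},{"claw": 1,"x": 0,"y": 0,"z": 0,"turn": -10.6},{"claw": 1,"x": 0,"y": 0,"z": 0,"turn": -10.6}]'

```text
time: 16.3
tool_pos: [0.4285, -0.2091, 0.2503]
tcp_rot: [-2.316, -2.117, 0.001]
wrist_force: [-0.2, 0.5, -1.3]
width: 0.319
```

Emit:
jog_arm --plan '[{"claw": 1,"x": 0,"y": 0,"z": 0,"turn": -10.6},{"claw": 1,"x": 0,"y": 0,"z": 0,"turn": -10.6},{"claw": 1,"x": 0,"y": 0,"z": 0,"turn": 0},{"claw": 1,"x": 0,"y": 0,"z": 0,"turn": 0}]'

```text
time: 16.8
tool_pos: [0.429, -0.2095, 0.2513]
tcp_rot: [-1.9, -2.5, 0.0]
wrist_force: [0.5, -0.1, -0.9]
width: 0.315
```

```bash
python3 st.py;python3 - <<'E'
from h import *
s=bot.read_state();Rm=R.from_rotvec(s['tcp_rot']).as_matrix();print(Rm.T@(np.array([.447,.2082,.25])-s['tool_pos']))
E
```

```text
[ 0.429  -0.2095  0.2513] toolx yaw 105.5 F [ 0.5 -0.1 -0.9] T [0.008 0.003 0.003] 0.31522056401702075 q6 -0.777788108205925
tilt [-1.5e-03  9.0e-04 -1.0e+00]
[0.39757258 0.12929163 0.00166716]
```

Emit:
jog_arm --plan '[{"claw": 1,"x": 0.03976,"y": 0.01293,"z": 0,"turn": 0},{"claw": 1,"x": 0.03976,"y": 0.01293,"z": 0,"turn": 0},{"claw": 1,"x": 0.03976,"y": 0.01293,"z": 0,"turn": 0},{"claw": 1,"x": 0.03976,"y": 0.01293,"z": 0,"turn": 0},{"claw": 1,"x": 0.03976,"y": 0.01293,"z": 0,"turn": 0},{"claw": 1,"x": 0.03976,"y": 0.01293,"z": 0,"turn": 0},{"claw": 1,"x": 0.03976,"y": 0.01293,"z": 0,"turn": 0},{"claw": 1,"x": 0.03976,"y": 0.01293,"z": 0,"turn": 0},{"claw": 1,"x": 0.03976,"y": 0.01293,"z": 0,"turn": 0},{"claw": 1,"x": 0.03976,"y": 0.01293,"z": 0,"turn": 0}]'

```text
time: 18.05
tool_pos: [0.4459, 0.2094, 0.252]
tcp_rot: [1.9, 2.502, -0.0]
wrist_force: [1.3, -0.2, -1.0]
width: 0.318
```

Emit:
jog_arm --plan '[{"claw": 1,"x": 0,"y": 0,"z": 0.03,"turn": 0},{"claw": 1,"x": 0,"y": 0,"z": 0.03,"turn": 0},{"claw": 1,"x": 0,"y": 0,"z": 0,"turn": 0},{"claw": 1,"x": 0,"y": 0,"z": 0,"turn": 0}]'

```text
time: 18.55
tool_pos: [0.4466, 0.2081, 0.1931]
tcp_rot: [1.898, 2.503, 0.001]
wrist_force: [0.5, 0.7, 0.8]
width: 0.32
```

```bash
python3 st.py
python3 - <<'E'
from h import *
p=snap('wrist','w5.png')
im=cv2.imread('pics/raw_w5.png');cv2.imwrite('pics/w5c.png',cv2.resize(im[110:240,190:330],None,fx=4.5,fy=4.5,interpolation=cv2.INTER_CUBIC))
E
```

```text
[0.4466 0.2081 0.1931] toolx yaw 105.7 F [0.5 0.7 0.8] T [-0.021 -0.021 -0.024] 0.3198751589026213 q6 0.11227917003069686
tilt [ 8.e-04  3.e-04 -1.e+00]
```

View pics/w5c.png

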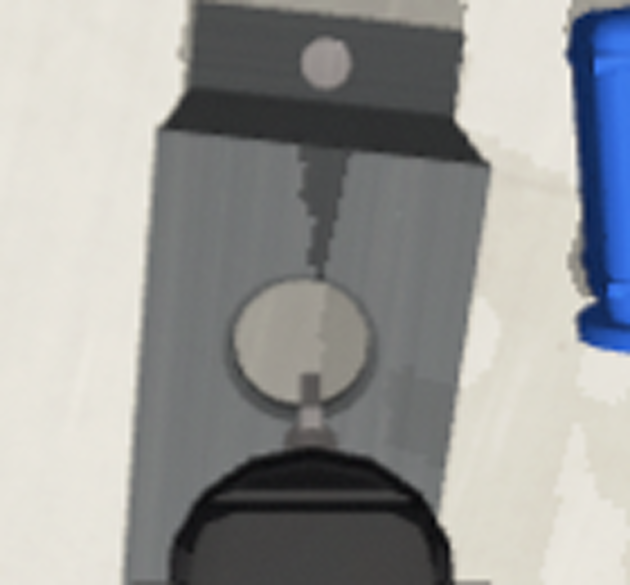

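The crop shows the stand hole centred near (303,345) and the blade's edge tip at (311,375), almost over it.

Run:
```python
from h import *
p=bot.camera_params('wrist');s=bot.read_state();Rm=R.from_rotvec(s['tcp_rot']).as_matrix()
for u,v,z in((303,345,.075),(311,375,s['tool_pos'][2]-.0855)): print(Rm.T@(at_z(p,u/4.5+190,v/4.5+110,z)-s['tool_pos']))
```

```text
[ 0.00106657 -0.00144815  0.11876442]
[0.005836   0.00016993 0.08546931]
```

Emit:
jog_arm --plan '[{"claw": 1,"x": 0.0012,"y": -0.001,"z": 0,"turn": 0},{"claw": 1,"x": 0,"y": 0,"z": 0.02,"turn": 0},{"claw": 1,"x": 0,"y": 0,"z": 0.02,"turn": 0},{"claw": 1,"x": 0,"y": 0,"z": 0.02,"turn": 0},{"claw": 1,"x": 0,"y": 0,"z": 0.018,"turn": 0},{"claw": 1,"x": 0,"y": 0,"z": 0.01,"turn": 0},{"claw": 1,"x": 0,"y": 0,"z": 0,"turn": 0},{"claw": 1,"x": 0,"y": 0,"z": 0,"turn": 0}]'

```text
time: 19.6
tool_pos: [0.4455, 0.2091, 0.105]
tcp_rot: [1.897, 2.504, 0.002]
wrist_force: [0.5, 0.1, -0.6]
width: 0.317
```

Emit:
jog_arm --plan '[{"claw": 1,"x": 0,"y": 0,"z": 0.003,"turn": 0},{"claw": 1,"x": 0,"y": 0,"z": 0.002,"turn": 0},{"claw": 1,"x": 0,"y": 0,"z": 0,"turn": 0}]'

```text
time: 19.98
tool_pos: [0.4448, 0.2088, 0.0992]
tcp_rot: [-1.897, -2.504, 0.0]
wrist_force: [-0.5, -0.6, -1.4]
width: 0.316
```

Emit:
jog_arm --plan '[{"claw": 1,"x": 0,"y": 0,"z": 0.001,"turn": 0},{"claw": 1,"x": 0,"y": 0,"z": 0.001,"turn": 0},{"claw": 1,"x": 0,"y": 0,"z": 0,"turn": 0}]'

```text
time: 20.35
tool_pos: [0.445, 0.2089, 0.0985]
tcp_rot: [1.897, 2.504, -0.0]
wrist_force: [-3.6, -1.9, 8.0]
width: 0.32
```

Emit:
jog_arm --plan '[{"claw": 0.6,"x": 0,"y": 0,"z": 0,"turn": 0},{"claw": 0.4,"x": 0,"y": 0,"z": 0,"turn": 0},{"claw": 0,"x": 0,"y": 0,"z": 0,"turn": 0},{"claw": 0,"x": 0,"y": 0,"z": 0,"turn": 0},{"claw": 0,"x": 0,"y": 0,"z": 0,"turn": 0},{"claw": 0,"x": 0,"y": 0,"z": 0,"turn": 0},{"claw": 0,"x": 0,"y": 0,"z": 0,"turn": 0}]'

```text
time: 21.22
tool_pos: [0.4449, 0.2089, 0.0973]
tcp_rot: [-1.897, -2.504, 0.0]
wrist_force: [-0.1, 1.0, -0.4]
width: 0.999
```

Emit:
jog_arm --plan '[{"claw": 0,"x": 0,"y": 0,"z": -0.02,"turn": 0},{"claw": 0,"x": 0,"y": 0,"z": -0.03,"turn": 0},{"claw": 0,"x": 0,"y": 0,"z": -0.04,"turn": 0},{"claw": 0,"x": 0,"y": 0,"z": -0.04,"turn": 0},{"claw": 0,"x": 0,"y": 0,"z": -0.02,"turn": 0},{"claw": 0,"x": 0,"y": 0,"z": 0,"turn": 0},{"claw": 0,"x": 0,"y": 0,"z": 0,"turn": 0}]'

```text
time: 22.1
tool_pos: [0.4442, 0.2086, 0.246]
tcp_rot: [-1.896, -2.504, 0.002]
wrist_force: [0.3, 0.1, -0.1]
width: 1.001
```

```bash
python3 st.py
python3 - <<'E'
from h import *
p=snap('wrist','w6.png')
q=snap('scene','s6.png')
a=cv2.imread('pics/raw_w6.png');b=cv2.imread('pics/raw_s6.png')
cv2.imwrite('pics/f6.png',np.hstack([cv2.resize(a[100:310,190:330],(400,600)),cv2.resize(b[130:290,150:350],(400,320))[:, :] if 0 else cv2.copyMakeBorder(cv2.resize(b[130:290,150:350],(400,320)),0,280,0,0,0)]))
E
```

```text
[0.4442 0.2086 0.246 ] toolx yaw 105.7 F [ 0.3  0.1 -0.1] T [ 0.002  0.053 -0.013] 1.0010130686983982 q6 0.11399181589330357
tilt [-1.6e-03 -7.0e-04 -1.0e+00]
```

View pics/f6.png

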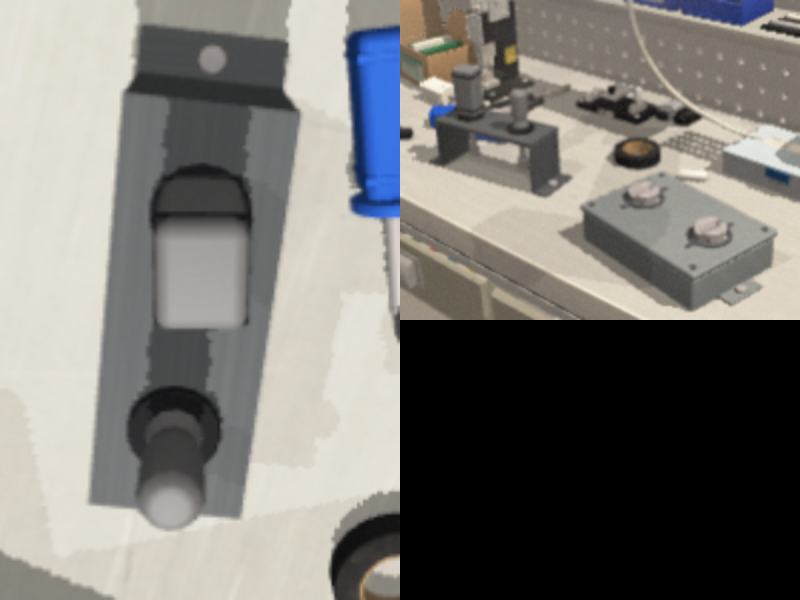

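The driver is upright in its hole, the nut driver is unmoved and both slots line up with their bars. The blue tools look different from the first scene view, so I'll compare the two.

Run:
```python
import cv2,numpy as np
f=lambda n:cv2.resize(cv2.imread(n)[115:230,135:265],None,fx=3,fy=3,interpolation=cv2.INTER_CUBIC)
t=cv2.resize(cv2.imread('pics/raw_top1.png')[135:235,120:250],None,fx=2.2,fy=2.2)
top=np.hstack([f('pics/raw_scene1.png'),f('pics/raw_s6.png')])
t=cv2.copyMakeBorder(t,0,0,0,top.shape[1]-t.shape[1],0)
cv2.imwrite('pics/cmp.png',np.vstack([top,t]))
```

```text
(no output)
```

View pics/cmp.png

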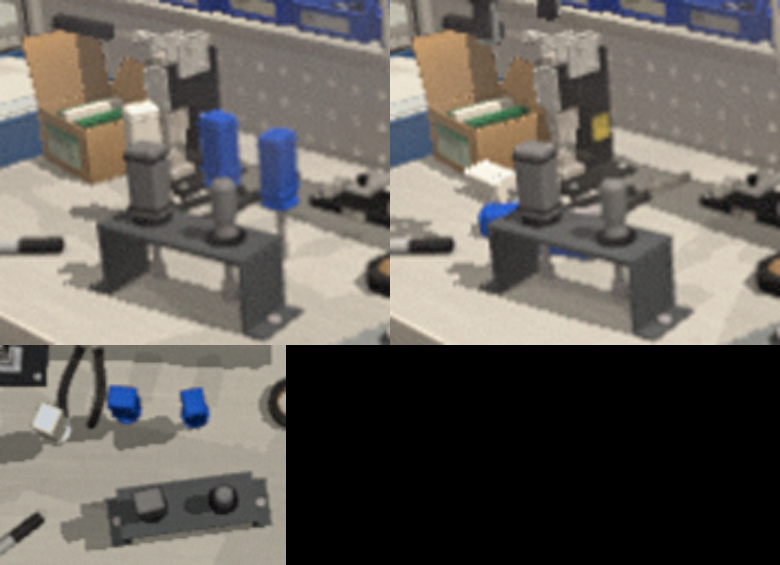

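The decoys stood freely balanced on their blade tips at the start. All three had already toppled by my first wrist view at 2.4 s, before the arm came down to anything. They are lying on the bench and nothing has fallen off it, so I'm handing in.

```bash
python3 -c "
from workcell import bot
print(bot.read_state()['time'],bot.finish_job())"
```

```text
the job is handed in; nothing more can be done
22.2 None
```

The unlocked screw (the right-hand one seen from above) is locked, and the screwdriver is back upright in the stand hole it came from. I handed the job in at 22.2 s, with the gripper open and clear of everything.

- **Turning the screw:** I pushed the head down until it stopped, with about 20 N on the wrist. I turned it clockwise until the torque rose from about 0.1 to 0.4 N m at the stop.
- **Last checks:** The wrist picture taken after lifting off shows the slot in line with its two bars. The final pictures show the screwdriver seated in its hole, and the nut driver and the other screw unchanged.
- **What didn't match:** The loose blue and white tools, which stood balanced on their tips at the start, were lying on the bench by my 2.4 s picture. The arm was still about 0.23 m up and the wrist had felt no more than about 1.3 N, so I believe they toppled on their own. None fell off the bench, and I left them there.

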